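# Seat a spacer in the slot that takes it and hold the cover tile pressed on

### The arm

A 7-joint arm with a two-finger parallel gripper is mounted at the origin on a cart in front of the work surface, level with it; the furniture and walls round the work are solid. World frame = base frame: x ahead of the robot, y to its left, z up, the work surface at z = 0. Lengths are in m, angles in rad, forces in N, time in s.
With the tool pointing down it reaches from about 0.425 to 0.875 m from the base axis. Payload 9.9 kg.
Tool frame: the origin (TCP) lies midway between the tips of the shut fingers; the grasp point (between the pads) lies 19 mm behind it; z points along the fingers, y is the direction in which the jaws open and shut (so a half turn about z gives the same grasp; the last joint's range is limited). The gripper opens to 85 mm and grips with 20 to 120 N. Pads are 22 mm wide; open, the fingers measure 114 mm over their backs; the gripper's body (76 mm by 85 mm) begins 54 mm behind the grasp point. The pads swing forward as they close: fully open they stand 13 mm farther back than shut.
Start: joints at [1.194, 0.576, 0.025, 1.437, -0.015, 1.129, -0.057], TCP at [0.195, -0.646, 0.2] pointing down, gripper open.
Joint ranges: [-2.76, 2.76], [-0.34, 2.15], [-1.52, 1.57], [0.19, 2.46], [-1.09, 4.23], [0.17, 1.99], [-2.82, 2.82]. Speed limits (rad/s): [2.22, 2.22, 3.01, 3.01, 3.14, 3.14, 3.14].

### API

Orientations are given as [roll, pitch, yaw] about the fixed x, y, z axes, in that order (R = Rz(yaw) Ry(pitch) Rx(roll)).
In Python, from plant import manip gives the robot as it stands. Calls block until the motion is done:
- manip.reach(position, orientation): joint-space move of the TCP to a pose.
- manip.servo_line(position, attitude=None, vel=0.15, threshold=None): straight line of the TCP; attitude=None keeps the orientation; vel is the mean speed in m/s. With threshold (N) it stops when the force on the tool has changed by that much, and returns True; else False.
- manip.move_j(angles): joint-space move.
- manip.gripper_to(opening): finger opening in m; the grip force is fixed at half the most; returns when the fingers have stopped.
- manip.sleep(seconds).
- manip.inverse_kinematics(position, orientation): joint angles nearest the present ones, or None.
- manip.state(): the state.
- manip.grab_frame(name): name is "side" or "top" or "wrist"; returns (picture, depth): 480x640x3 uint8, red, green, blue; 480x640 float32, m along the optical axis (not along the pixel's ray), 0 where there is no reading.
- manip.camera_model(name): a dict with "K" (3x3 intrinsics, pixels), "k1" (the pictures are not rectified: a ray, as slopes to the right and down, at radius r is drawn at 1 + k1 r^2 times it, then the intrinsics apply), "pose" (4x4, takes a point from camera to world coordinates). Camera axes: x right, y down, z forward; pixel columns grow to the right and rows downward; lengths in m; the calibration is good to about 2 mm. A picture is of the moment at which its call begins: read the wrist's pose just before it. camera_model takes no time and is no camera call; for the wrist camera it gives the pose at the moment of the call.
A pose or a line that the arm cannot do raises manip.Unreachable and nothing moves.
- manip.close_job(): hands the job in, once; it reports no verdict.
The state is a dict: "t": time; "joint_positions": joint angles; "joint_vel": joint speeds; "tau": joint torques, N m; "position": TCP position; "eef_rot": TCP orientation; "force": force on the tool from outside, world axes, zero at the start; "moment": the same for the moment, N m; "grip_width": finger opening in m.
Only numpy, scipy, OpenCV 4.12 (cv2) and the standard library are available. Lean on these libraries where they do the work, as an engineer would, in place of code of your own. Each camera call takes 0.05 s, during which the arm holds its last target. There are 200 camera calls.

### The job

Slide the long square spacer block lengthwise along the bench into the one slot of the jig that is wide enough for it, without forcing it into the narrower ones, and then set the plywood tile, lying flat on the bench, centred over the mouth of that slot and press it flush against the block's front face, with the spacer fully inside behind it. Finish while still holding the tile pressed there with a steady push of about 10 newtons, as if glue were setting; do not let go, and leave the tape measure and the spring clamp where they are.

Things in the scene. Friction and masses are not known exactly. Their poses are not given: they have to be found in the camera images.
- block_wide: Fixed wooden block, 70 mm wide (y), 113 long (x), 22 high, with a straight slot 34 mm wide and 98 deep along x, open above and at the front, 15 mm wall at the back, floor = bench top. Origin: middle of the slot mouth in the front face, at bench height; x points into the slot away from the robot, y left, z up. The three blocks stand side by side in any order, 74 mm apart, faces in one plane.
- block_mid: Fixed wooden block, 70 mm wide (y), 113 long (x), 22 high, with a straight slot 24 mm wide and 98 deep along x, open above and at the front, 15 mm wall at the back, floor = bench top. Origin: middle of the slot mouth in the front face, at bench height; x points into the slot away from the robot, y left, z up. Too narrow for the spacer.
- block_narrow: Fixed wooden block, 70 mm wide (y), 113 long (x), 22 high, with a straight slot 18 mm wide and 98 deep along x, open above and at the front, 15 mm wall at the back, floor = bench top. Origin: middle of the slot mouth in the front face, at bench height; x points into the slot away from the robot, y left, z up. Too narrow for the spacer.
- spacer: Spacer: dark, paint-flecked wooden bar 28 x 95 x 28 mm, 42 g, lying loose on the bench in front of the blocks. Origin: centre of its underside; y runs along its 95 mm length, z up. 3 mm shorter than the slots are deep. It slides freely; the tile may push it the last part of the way in.
- spacer_mid (a point): The centre of the spacer bar (14 mm above its underside).
- tile: Tile: loose square of pale plywood, 50 x 50 x 18 mm, 25 g, lying flat on the bench to the right of the blocks. Origin: centre of its underside; x and y are parallel to its edges, z up.
- tile_mid (a point): The centre of the tile (9 mm above its underside). When the tile is flush on the block this point is 25 mm in front of the block's face.
- tape_measure: Bystander: black tape measure 36 x 72 x 62 mm, loose. Origin: centre of its underside.
- spring_clamp: Bystander: orange spring clamp lying flat, 67 x 117 x 22 mm, loose. Origin: centre of its underside.
There are look-alikes about, which are no part of the job. What is shaped like the spacer but green or turquoise is not meant. What is shaped like the tile but yellow is not meant.

How it is judged:
By the outcome, as a careful person would: the job done as asked, in the order asked, and still so for the second after the job is handed in, while the arm keeps its last pose, push and grip.
It also fails if it takes over 72 s, if anything falls off the work surface, if the arm or the gripper's body presses on something with over 40 N, if the wrist force passes 120 N, or if a joint passes its speed limit or range.

## Working session

There is one attempt and no reset: what is moved stays moved. The work goes in short steps, each a Python script; the robot and the scene stay as the last script left them, time stands still between calls to the robot, and variables do not carry over. Pictures are saved under pics/ and viewed, about 8 in all and at most 12, crops included, and the job is handed in when it is done.

```bash
ls; mkdir -p pics
cat > h.py <<'E'
import numpy as np, cv2
from plant import manip as m
def snap(n):
    c=m.camera_model(n); rgb,d=m.grab_frame(n); return rgb,d,c
def save(f,rgb): cv2.imwrite('pics/'+f,cv2.cvtColor(rgb,cv2.COLOR_RGB2BGR))
def cloud(d,c):
    K=np.array(c['K'],float); v,u=np.mgrid[0:480,0:640]
    dist=np.array([c['k1'],0,0,0.0])
    p=cv2.undistortPoints(np.stack([u,v],-1).reshape(-1,1,2).astype(np.float64),K,dist).reshape(480,640,2)
    P=np.concatenate([p*d[...,None],d[...,None]],-1); T=np.array(c['pose'])
    return P@T[:3,:3].T+T[:3,3]
E
python3 - <<'E'
from h import *
for n in('top','side'):
    r,d,c=snap(n); save(n+'1.png',r); np.savez(n+'1.npz',r=r,d=d,P=cloud(d,c)); print(n,np.round(c['pose'],3).tolist(),c['k1'])
print(m.state())
E
```

```text
pics
top [[0.016, -0.972, 0.235, 0.275], [-1.0, -0.015, 0.006, -0.289], [-0.002, -0.235, -0.972, 0.993], [0.0, 0.0, 0.0, 1.0]] 0.004612724781212534
side [[-0.991, -0.076, 0.109, 0.395], [-0.132, 0.447, -0.885, 0.52], [0.019, -0.891, -0.453, 0.471], [0.0, 0.0, 0.0, 1.0]] -0.14517643606020592
{'t': 0.1, 'joint_positions': array([ 1.19416968,  0.57644863,  0.02488779,  1.4377919 , -0.01500457,
        1.12902423, -0.05650103]), 'joint_vel': array([ 0.0011053 , -0.00066347,  0.00025644, -0.00306547,  0.00086654,
       -0.00019769,  0.0009369 ]), 'tau': array([ 4.39199328e-03, -7.67308474e+01,  2.25705117e+00, -2.86608803e+01,
        1.57259504e-02,  8.52261612e-03,  9.20965704e-08]), 'position': array([ 0.19470067, -0.64584623,  0.19924077]), 'eef_rot': array([-3.14010867e+00,  9.36394118e-05,  2.92822749e-01]), 'force': array([-0.10986835,  0.10597122, -0.56689163]), 'moment': array([ 0.02133824, -0.02664388, -0.00727717]), 'grip_width': 0.085479890211101}
```

View pics/top1.png

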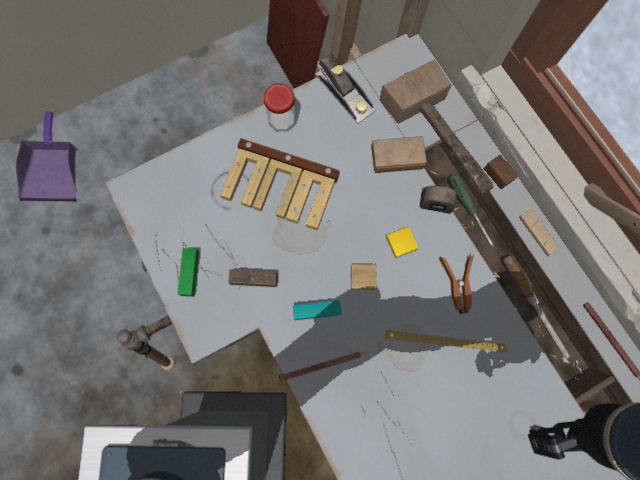

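View pics/side1.png

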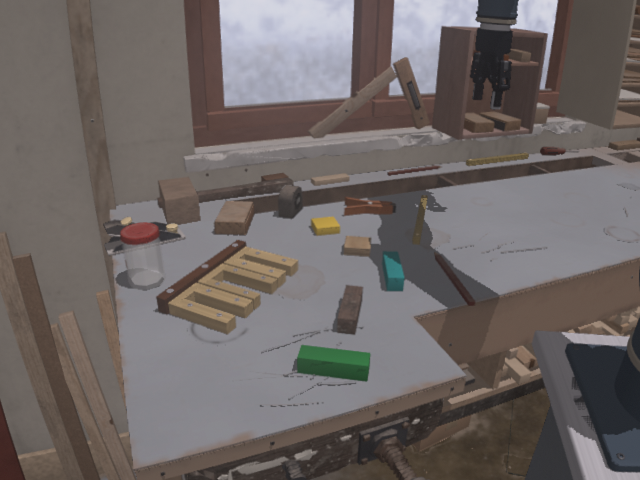

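The top view shows the jig at about (280,185), the dark spacer at (253,278), the pale tile at (364,276) and decoys in green, turquoise and yellow. Next I'll make a metric bird's-eye view at block-top height.

```bash
cat >> h.py <<'E'
def bird(rgb,c,x0,x1,y0,y1,z,s=0.0005):
    """ortho picture at height z: row = (x1-x)/s, col=(y1-y)/s"""
    H,W=int((x1-x0)/s),int((y1-y0)/s)
    r,q=np.mgrid[0:H,0:W]; X=np.stack([x1-r*s,y1-q*s,np.full(r.shape,z)],-1).reshape(-1,3)
    T=np.linalg.inv(np.array(c['pose'])); rv,_=cv2.Rodrigues(T[:3,:3])
    p,_=cv2.projectPoints(X,rv,T[:3,3],np.array(c['K'],float),np.array([c['k1'],0,0,0.]))
    p=p.reshape(H,W,2).astype(np.float32)
    return cv2.remap(rgb,p[...,0],p[...,1],cv2.INTER_CUBIC)
E
python3 - <<'E'
from h import *
r,d,c=snap('top'); b=bird(r,c,.3,.72,-.35,.05,.022,.0007); save('bird.png',b); print(b.shape)
P=cloud(d,c); h=cv2.cvtColor(r,cv2.COLOR_RGB2HSV)
for nm,(u,v),zt in(('spacer',(253,278),.028),('tile',(364,276),.018)):
    w=np.zeros((480,640),bool); w[v-30:v+30,u-40:u+40]=1
    k=w&(abs(P[...,2]-zt)<.006)&(d>0)
    n,l,st,_=cv2.connectedComponentsWithStats(k.astype(np.uint8)); k=l==l[v,u]
    q=P[k]; (cx,cy),sz,a=cv2.minAreaRect((q[:,:2]*1000).astype(np.float32)); print(nm,k.sum(),cx,cy,sz,a,np.median(q[:,2]),P[v,u])
k=(P[...,2]>.015)&(P[...,2]<.029)&(d>0); k[:140]=0;k[235:]=0;k[:,:210]=0;k[:,345:]=0
z=P[k][:,2];print('jig z',np.median(z), 'bench',np.median(P[300:330,200:280,2]))
E
```

```text
(600, 571, 3)
spacer 666 439.00177001953125 -154.18951416015625 (95.16694641113281, 28.423017501831055) 88.2857437133789 0.02805756023724798 [ 0.43548669 -0.15634863  0.03088459]
tile 607 445.3942565917969 -379.4000244140625 (50.086326599121094, 49.03954315185547) 0.46362653374671936 0.017830574483174932 [ 0.44531719 -0.37947487  0.01720973]
jig z 0.0220838407890106 bench -9.390808732323563e-05
```

View pics/bird.png

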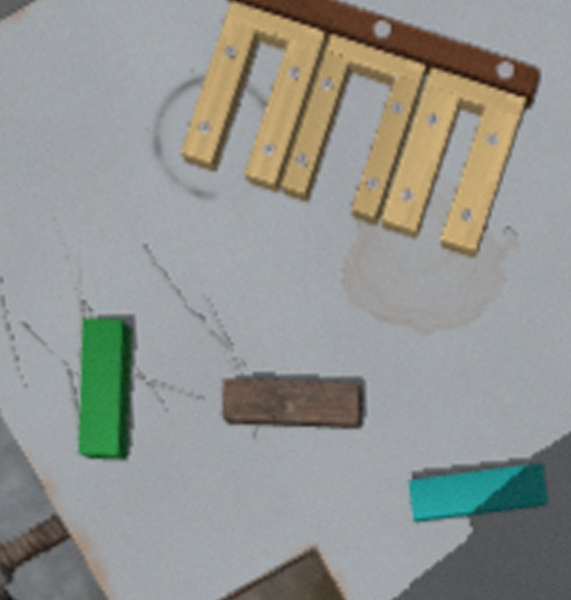

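The bird's-eye view shows slots of about 24, 32 and 18 mm from left to right, so the middle block (mouth near pixel (333,207)) is the wide one. I'll fit the jig template to the depth cloud, hover over it, and refit with the wrist camera.

```bash
cat >> h.py <<'E'
from scipy.optimize import minimize
def fitjig(P,d,g=(.575,-.183,-.26),order=(.024,.034,.018)):
    """order: slot widths left to right; pose of the middle slot mouth"""
    Q=P[d>0]; Q=Q[np.hypot(Q[:,0]-g[0]-.05,Q[:,1]-g[1])<.17]
    top=abs(Q[:,2]-.022)<.004; fl=abs(Q[:,2])<.005; Q,w=np.r_[Q[top],Q[fl]],np.r_[np.ones(top.sum()),-np.ones(fl.sum())]
    def f(p):
        c,s=np.cos(p[2]),np.sin(p[2]); dx,dy=Q[:,0]-p[0],Q[:,1]-p[1]; x,y=c*dx+s*dy,-s*dx+c*dy
        I=lambda t:1/(1+np.exp(-t/.0008)); S=0
        for y0,sw in zip((.074,0,-.074),order):
            a=abs(y-y0); S=S+I(x)*I(.113-x)*I(.035-a)*(1-I(sw/2-a)*I(.098-x))
        return -(w*S).sum()/len(w)
    r=minimize(f,g,method='Nelder-Mead',options=dict(initial_simplex=[g]+[np.add(g,e) for e in np.diag([.006,.006,.06])],xatol=1e-5,fatol=1e-6))
    return r.x,r.fun
def rect(P,d,xy,zt,L=.07):
    k=(d>0)&(abs(P[...,2]-zt)<.005)&(np.hypot(P[...,0]-xy[0],P[...,1]-xy[1])<L)
    n,l,st,_=cv2.connectedComponentsWithStats(k.astype(np.uint8)); i=1+np.argmax(st[1:,4]); q=P[l==i]
    (cx,cy),sz,a=cv2.minAreaRect((q[:,:2]*1000).astype(np.float32)); return cx,cy,sz,a,len(q)
E
python3 - <<'E'
from h import *
z=np.load('top1.npz')
for o in((.024,.034,.018),(.034,.024,.018),(.024,.018,.034),(.018,.034,.024)): print(o,fitjig(z['P'],z['d'],order=o))
m.reach([.47,-.17,.30],[np.pi,0,-np.pi/2]); s=m.state(); print(s['t'],s['joint_positions'].round(2))
for p,yw in(([.44,-.119,.005],-1.6),([.5,-.16,.005],-.26),([.55,-.175,.005],-.26),([.445,-.38,.003],0),([.55,-.175,.1],-.26)):
    q=m.inverse_kinematics(p,[np.pi,0,yw]); print(p,None if q is None else np.round(q,2))
r,d,c=snap('wrist'); save('w1.png',r); P=cloud(d,c); print(np.round(c['pose'],3).tolist())
print(fitjig(P,d)); print(rect(P,d,(.439,-.154),.028))
E
```

```text
(0.024, 0.034, 0.018) (array([ 0.5811491 , -0.17945415, -0.32116368]), np.float64(-0.18277164769527465))
(0.034, 0.024, 0.018) (array([ 0.58120004, -0.17952948, -0.32113946]), np.float64(-0.16798123936506112))
(0.024, 0.018, 0.034) (array([ 0.5812589 , -0.17957757, -0.32162925]), np.float64(-0.15295951226455828))
(0.018, 0.034, 0.024) (array([ 0.581278  , -0.17924523, -0.32236504]), np.float64(-0.17640165348385384))
2.4917 [ 0.05  0.24  0.27  1.73 -0.07  1.19 -2.81]
[0.44, -0.119, 0.005] [ 0.01  0.58  0.22  2.22 -0.33  0.37 -2.66]
[0.5, -0.16, 0.005] [ 0.23  0.62 -0.01  2.04  0.01  0.48 -1.62]
[0.55, -0.175, 0.005] [ 0.24  0.67 -0.02  1.9   0.02  0.57 -1.62]
[0.445, -0.38, 0.003] [ 0.65  0.68 -0.04  1.88  0.05  0.58 -0.99]
[0.55, -0.175, 0.1] [ 0.24  0.54 -0.01  1.83  0.01  0.78 -1.61]
[[-1.0, 0.001, 0.0, 0.47], [0.002, 0.946, 0.323, -0.253], [0.0, 0.323, -0.946, 0.474], [0.0, 0.0, 0.0, 1.0]]
(array([ 0.58141683, -0.1789381 , -0.32359493]), np.float64(-0.2072904050298084))
(438.9390563964844, -153.3797607421875, (95.32717895507812, 28.27920913696289), 88.19596862792969, 1638)
```

View pics/w1.png

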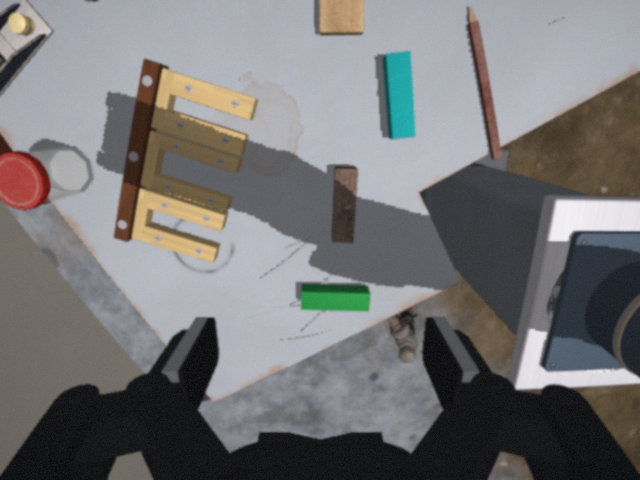

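The wrist view (spacer at (344,204), wide slot mouth at about (240,175)) agrees with the top view to within 1 mm. Next: grasp the spacer near its left end and turn it in line with the slot.

```bash
cat >> h.py <<'E'
J=np.array([.5813,-.1791]); YJ=-.3225
ex=np.array([np.cos(YJ),np.sin(YJ)]); ey=np.array([-ex[1],ex[0]])
def jp(u,v,z): return [*(J+u*ex+v*ey),z]
def rep(*a):
    s=m.state(); print(*a,round(s['t'],2),s['position'].round(4),s['eef_rot'].round(3),'F',s['force'].round(1),'g',round(s['grip_width'],4)); return s
E
python3 - <<'E'
from h import *
a=np.radians(88.2); G=np.array([.439,-.1538])+.033*np.array([np.cos(a),np.sin(a)]); R=[np.pi,0,a-np.pi]
m.reach([*G,.06],R); print(m.servo_line([*G,.006],threshold=6)); rep('down')
m.gripper_to(.02); rep('grip')
m.servo_line(jp(-.1055,0,.006),[np.pi,0,YJ],vel=.05); rep('turned')
r,d,c=snap('top'); P=cloud(d,c); b=bird(r,c,.38,.72,-.33,.0,.028,.0006); save('b2.png',b)
r,d,c=snap('wrist'); save('w2.png',r)
E
```

```text
False
down 4.03 [ 0.4407 -0.1213  0.0067] [-3.141  0.    -1.603] F [-0.2  0.7  0.8] g 0.0854
grip 4.66 [ 0.44   -0.1208  0.006 ] [ 3.142  0.    -1.602] F [ 1.6 -0.1  0.3] g 0.0201
turned 6.09 [ 0.4811 -0.1456  0.006 ] [ 3.142  0.    -0.323] F [0.6 1.1 0.2] g 0.0203
```

View pics/b2.png

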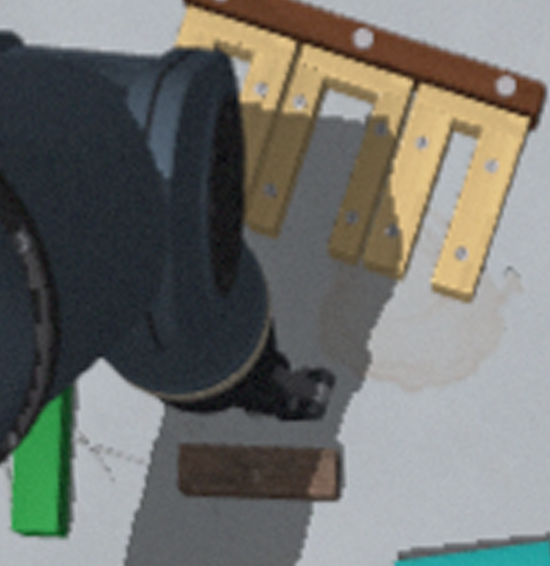

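View pics/w2.png

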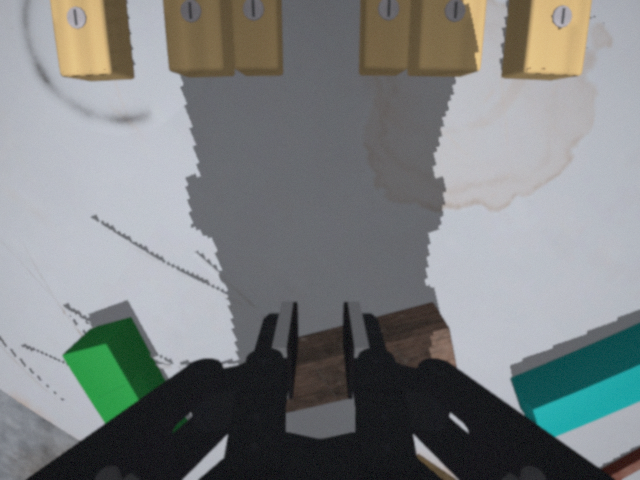

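The grip failed: the fingers closed to 20 mm with nothing between them, and the spacer stayed at x≈0.437. I'll check the finger geometry and the spacer's present pose before trying again.

Run:
```python
from h import *
r,d,c=snap('wrist'); P=cloud(d,c); s=m.state(); T=s['position']
for u in(283,290,296,348,354): print(u,[ (v,*(np.round((P[v,u]-T)@np.c_[[*ex,0],[*ey,0],[0,0,1]],4)*1000)) for v in(305,315,330,345,360,380)])
r,d,c=snap('top'); P=cloud(d,c); print(rect(P,d,(.439,-.154),.028))
print(fitjig(P,d))
r,d,c=snap('side'); save('s2.png',r[200:440,120:520].repeat(2,0).repeat(2,1)[:600,:800])
```

```text
283 [(305, np.float64(10.7), np.float64(15.8), np.float64(38.5)), (315, np.float64(10.8), np.float64(15.0), np.float64(47.1)), (330, np.float64(82.9), np.float64(0.2), np.float64(174.0)), (345, np.float64(11.299999999999999), np.float64(12.9), np.float64(68.3)), (360, np.float64(11.2), np.float64(12.200000000000001), np.float64(76.5)), (380, np.float64(8.8), np.float64(11.6), np.float64(83.2))]
290 [(305, np.float64(10.0), np.float64(13.0), np.float64(37.3)), (315, np.float64(10.9), np.float64(12.200000000000001), np.float64(47.199999999999996)), (330, np.float64(10.4), np.float64(11.4), np.float64(57.4)), (345, np.float64(10.3), np.float64(10.7), np.float64(66.9)), (360, np.float64(5.3), np.float64(10.7), np.float64(68.4)), (380, np.float64(-3.5), np.float64(11.0), np.float64(68.2))]
296 [(305, np.float64(9.799999999999999), np.float64(10.5), np.float64(36.900000000000006)), (315, np.float64(8.4), np.float64(10.200000000000001), np.float64(42.8)), (330, np.float64(2.1), np.float64(10.200000000000001), np.float64(44.0)), (345, np.float64(-3.2), np.float64(10.200000000000001), np.floa
[... 479 characters left out ...]
, np.float64(65.69999999999999)), (380, np.float64(-2.5), np.float64(-9.5), np.float64(69.5))]
354 [(305, np.float64(10.5), np.float64(-13.899999999999999), np.float64(38.3)), (315, np.float64(10.5), np.float64(-13.100000000000001), np.float64(46.6)), (330, np.float64(10.8), np.float64(-12.1), np.float64(58.2)), (345, np.float64(11.5), np.float64(-11.2), np.float64(68.7)), (360, np.float64(6.8999999999999995), np.float64(-11.2), np.float64(70.7)), (380, np.float64(0.8), np.float64(-11.1), np.float64(73.5))]
(439.32366943359375, -154.3124542236328, (95.0619125366211, 28.764802932739258), 88.19587707519531, 659)
(array([ 0.58144593, -0.17942929, -0.32445172]), np.float64(-0.22650038729249908))
```

View pics/s2.png

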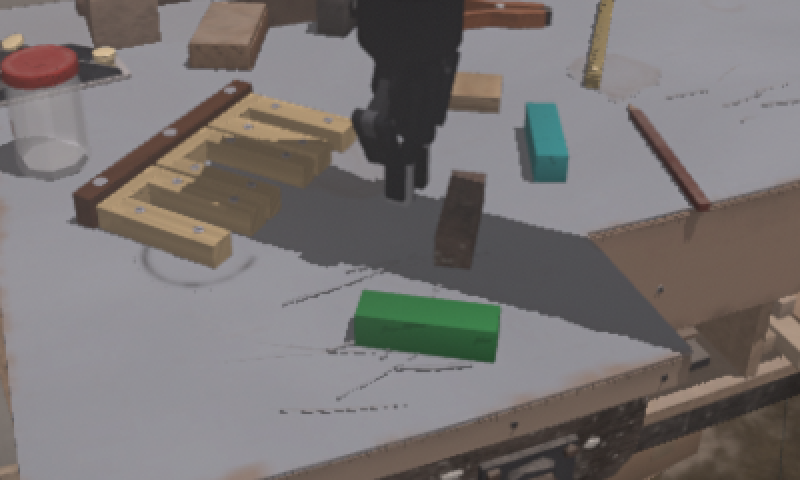

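Spacer and jig haven't moved. Wrist depth puts the fingertips about 35 mm above the reported TCP, so the fingers closed over the top of the spacer. I'll confirm by touching down on the bare bench here.

Run:
```python
from h import *
rep('0')
r,d,c=snap('wrist'); P=cloud(d,c); print('bench via wrist',np.median(P[200:260,260:400,2]))
p=m.state()['position']
print(m.servo_line([p[0],p[1],-.045],vel=.03,threshold=4)); rep('touch')
```

```text
0 6.34 [ 0.4812 -0.1456  0.006 ] [ 3.142  0.    -0.323] F [-0.3  0.3 -0.2] g 0.0198
bench via wrist -0.00017361867123810715
True
touch 7.55 [ 0.4812 -0.1455 -0.0312] [ 3.142  0.    -0.322] F [-1.5  0.7  8.6] g 0.0199
```

The offset is confirmed: the fingertips sit 30 mm above the reported TCP. I'll use that from here on and redo the grasp with the TCP at z=-0.025.

Run:
```python
from h import *
a=np.radians(88.2); G=np.array([.439,-.154])+.033*np.array([np.cos(a),np.sin(a)]); R=[np.pi,0,a-np.pi]
p=m.state()['position']; m.servo_line([p[0],p[1],.03])
m.gripper_to(.06); m.reach([*G,.03],R); print(m.servo_line([*G,-.025],vel=.08,threshold=6)); rep('down')
m.gripper_to(.01); s=rep('grip')
if .025<s['grip_width']<.031:
    m.servo_line(jp(-.1055,0,-.025),[np.pi,0,YJ],vel=.02); rep('turned')
    r,d,c=snap('wrist'); save('w3.png',r); P=cloud(d,c); C=jp(-.0725,0,0); print(C,rect(P,d,C[:2],.028),fitjig(P,d))
```

```text
False
down 10.28 [ 0.4401 -0.1212 -0.0248] [-3.141 -0.    -1.602] F [ 0.7 -0.8  0.2] g 0.0603
grip 10.67 [ 0.4403 -0.121  -0.0244] [-3.141 -0.    -1.602] F [-1.3  1.4  7.7] g 0.0268
turned 13.22 [ 0.481  -0.1458 -0.0244] [ 3.141 -0.    -0.323] F [-2.   0.3  7.5] g 0.0271
[np.float64(0.5125376623797814), np.float64(-0.15612194688397088), 0] (511.9651184082031, -155.68917846679688, (54.108394622802734, 95.11556243896484), 71.65177154541016, 19611) (array([ 0.57934531, -0.17847295, -0.32266363]), np.float64(-0.1221051590503211))
```

View pics/w3.png

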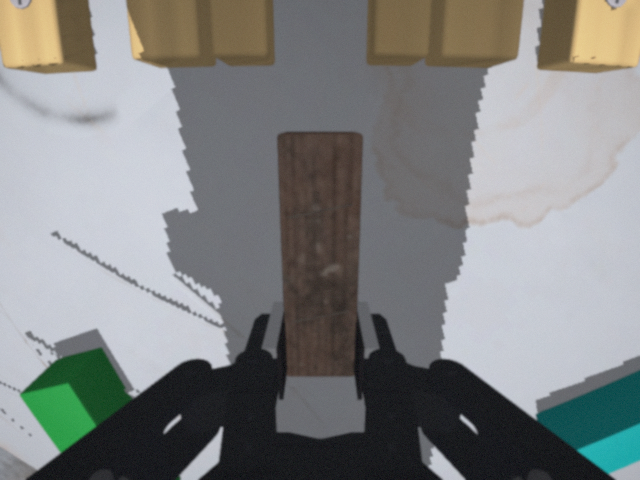

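The spacer is gripped (27 mm) and in line: its front edge at px 278–362 sits centred on the slot mouth at 273–368. Next: slide it in, release, and push from behind with the closed fingers.

Run:
```python
from h import *
hit=m.servo_line(jp(-.022,0,-.0245),[np.pi,0,YJ],vel=.06,threshold=10); s=rep('in',hit)
if not hit:
    m.gripper_to(.045); rep('rel')
    m.servo_line(jp(-.022,0,.03),vel=.15); m.servo_line(jp(-.09,0,.03),vel=.15); m.gripper_to(0.0); rep('shut')
    m.servo_line(jp(-.09,0,-.018),vel=.1,threshold=6)
    # pad half width 11 mm: rear face target u=-0.005
    print(m.servo_line(jp(-.018,0,-.018),vel=.05,threshold=10)); rep('pushed')
    r,d,c=snap('wrist'); save('w4.png',r)
```

```text
in True 13.55 [ 0.4808 -0.1458 -0.0244] [ 3.141e+00  3.000e-03 -3.220e-01] F [-1.6 -0.1  7.1] g 0.0267
```

The stop tripped right at the start (the fingertips drag on the bench). I'll raise slightly and loosen the threshold.

Run:
```python
from h import *
m.servo_line(jp(-.1055,0,-.0238),[np.pi,0,YJ],vel=.02); rep('up')
hit=m.servo_line(jp(-.022,0,-.0238),[np.pi,0,YJ],vel=.04,threshold=16); s=rep('in',hit)
if not hit:
    m.gripper_to(.045); rep('rel')
    m.servo_line(jp(-.022,0,.03),vel=.15); m.servo_line(jp(-.09,0,.03),vel=.15); m.gripper_to(0.0); rep('shut')
    m.servo_line(jp(-.09,0,-.018),vel=.1,threshold=6); rep('dn')
    print(m.servo_line(jp(-.018,0,-.018),vel=.05,threshold=14)); rep('pushed')
r,d,c=snap('wrist'); save('w4.png',r)
```

```text
up 13.8 [ 0.4812 -0.1457 -0.0236] [ 3.141 -0.    -0.322] F [ 0.5  0.2 -0.7] g 0.0268
in False 16.04 [ 0.5603 -0.1721 -0.0238] [ 3.142  0.    -0.322] F [-0.1  0.6 -0.6] g 0.0271
rel 16.36 [ 0.5604 -0.1721 -0.0238] [ 3.142 -0.    -0.322] F [ 0.1 -0.6 -0.2] g 0.0447
shut 17.97 [ 0.4961 -0.1506  0.03  ] [-3.142 -0.    -0.323] F [-0.2  0.8 -0.5] g -0.0002
dn 18.6 [ 0.496  -0.1506 -0.0179] [ 3.142  0.    -0.322] F [-0.1 -0.3 -0.2] g -0.0002
False
pushed 20.19 [ 0.564  -0.1733 -0.018 ] [ 3.142  0.    -0.322] F [ 0.4 -0.3  0.2] g -0.0002
```

View pics/w4.png

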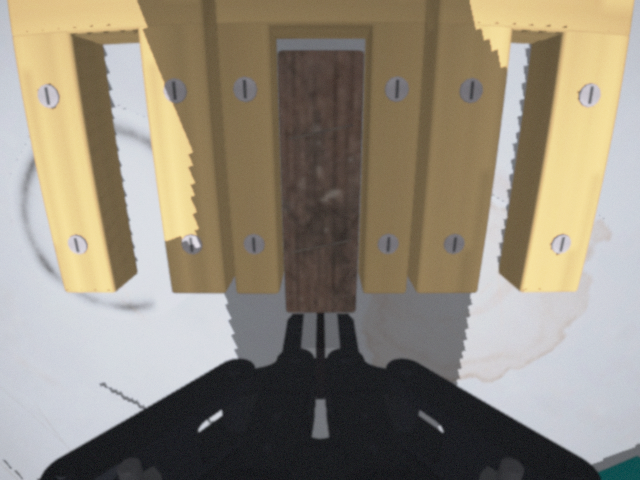

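The spacer is in the wide slot with only about 6 mm sticking out; the others are untouched. Now the tile: hover, refine its pose, then grasp.

Run:
```python
from h import *
m.servo_line(jp(-.06,0,-.018),vel=.15); m.servo_line(jp(-.06,0,.06),vel=.2); m.gripper_to(.072)
m.reach([.445,-.379,.06],[np.pi,0,.008])
r,d,c=snap('wrist'); P=cloud(d,c); t=rect(P,d,(.445,-.379),.018,.05); print(t)
r,d,c=snap('top'); P=cloud(d,c); print(rect(P,d,(.445,-.379),.018,.05))
cx,cy=.4454,-.3792
if abs(t[0]-445.4)<3 and abs(t[1]+379.2)<3 and t[4]>1000 and max(t[2])<53: cx,cy=t[0]/1000,t[1]/1000
hit=m.servo_line([cx,cy,-.028],[np.pi,0,.008],vel=.08,threshold=6); rep('dn',hit)
if not hit:
    m.gripper_to(.03); rep('grip')
    r,d,c=snap('wrist'); save('w5.png',r)
```

```text
(446.0296936035156, -378.1946105957031, (50.89470291137695, 50.07884216308594), 0.6903492212295532, 5832)Traceback (most recent call last):
  File "<stdin>", line 5, in <module>
  File "h.py", line 35, in rect
    n,l,st,_=cv2.connectedComponentsWithStats(k.astype(np.uint8)); i=1+np.argmax(st[1:,4]); q=P[l==i]
                                                                       ~~~~~~~~~^^^^^^^^^^
    return _wrapfunc(a, 'argmax', axis=axis, out=out, **kwds)
    return bound(*args, **kwds)
ValueError: attempt to get argmax of an empty sequence
```

The arm hides the tile from the top camera, but the wrist fit gives (0.4460, -0.3785), 0.6°. I'll go with that.

Run:
```python
from h import *
hit=m.servo_line([.4458,-.3785,-.028],[np.pi,0,.010],vel=.08,threshold=7); rep('dn',hit)
if not hit:
    m.gripper_to(.03); rep('grip')
    r,d,c=snap('wrist'); save('w5.png',r)
```

```text
dn False 24.18 [ 0.4461 -0.3787 -0.0275] [ 3.141e+00 -1.000e-03  1.000e-02] F [0.3 0.2 0.4] g 0.0721
grip 24.51 [ 0.4461 -0.3788 -0.0271] [ 3.141e+00 -1.000e-03  1.000e-02] F [-0.5  2.   6.5] g 0.0485
```

View pics/w5.png

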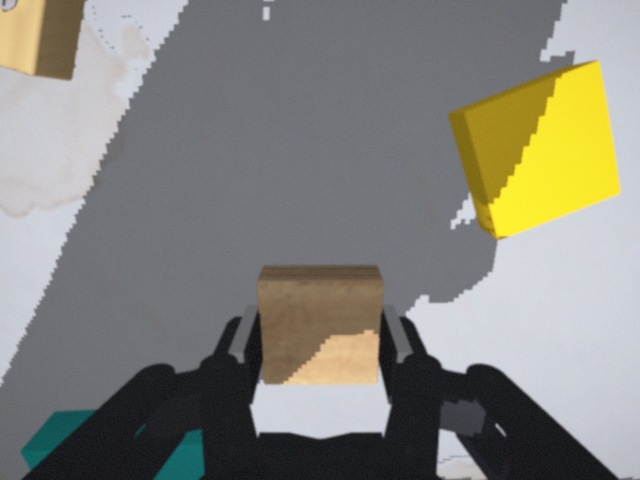

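The tile is gripped squarely (48.5 mm, pads centred). Carry it to the slot, lower it and advance until contact.

Run:
```python
from h import *
p=m.state()['position']; m.servo_line([p[0],p[1],.03],vel=.1); rep('lift')
m.reach(jp(-.08,0,.03),[np.pi,0,YJ]); m.servo_line(jp(-.08,0,-.0262),vel=.06,threshold=5); s=rep('low')
m.sleep(.2); f0=m.state()['force']; print('f0',f0)
hit=m.servo_line(jp(-.015,0,s['position'][2]),[np.pi,0,YJ],vel=.025,threshold=6); s=rep('contact',hit)
e=s['position'][:2]-J; print('u,v',e@ex,e@ey,'Fu',(s['force']-f0)[:2]@ex)
r,d,c=snap('wrist'); save('w6.png',r)
```

```text
lift 25.29 [ 0.4457 -0.3787  0.0297] [-3.141  0.     0.01 ] F [-1.1 -0.5  0.4] g 0.0483
low 27.3 [ 0.5057 -0.1538 -0.0259] [-3.142e+00 -1.000e-03 -3.220e-01] F [-0.3 -0.  -0.2] g 0.0482
f0 [ 0.28664956  1.2412378  -0.66703587]
contact True 29.4 [ 0.5555 -0.1705 -0.0266] [ 3.141e+00  3.000e-03 -3.230e-01] F [-0.4  0.  -0.7] g 0.0483
u,v -0.02723484859000329 -5.3116299623891986e-05 Fu -0.24213551613948853
```

View pics/w6.png

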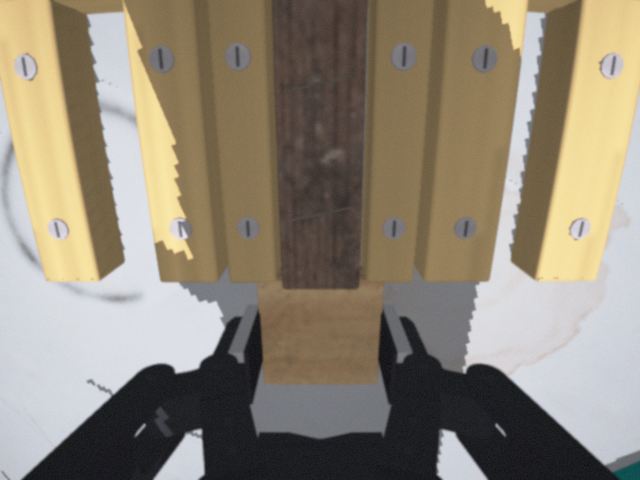

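Tile meets the spacer and is centred over the mouth (v≈0), about 2 mm short of flush; the contact force has relaxed. Now small steps forward to a steady 10 N.

```bash
cat >> h.py <<'E'
def F(n=8):
    a=[]
    for _ in range(n): a.append(m.state()['force']); m.sleep(.03)
    return np.mean(a,0)
E
python3 - <<'E'
from h import *
s=m.state(); e=s['position'][:2]-J; u=e@ex; z=s['position'][2]
for i in range(16):
    f=F(5); fu=-f[:2]@ex; e=m.state()['position'][:2]-J
    print(round(u,5),'pos',(e@ex).round(5),(e@ey).round(5),'Fu',round(fu,2),'Fv',round(f[:2]@ey,2),'Fz',round(f[2],2))
    if fu>4: break
    u+=.0007; m.servo_line(jp(u,0,z),[np.pi,0,YJ],vel=.01)
rep('end')
E
```

```text
-0.02732 pos -0.02753 -0.00016 Fu -0.34 Fv -0.15 Fz -0.31
-0.02662 pos -0.0268 -2e-05 Fu 0.45 Fv -0.34 Fz -0.44
-0.02592 pos -0.0268 -6e-05 Fu 5.21 Fv 0.31 Fz 2.1
end 30.45 [ 0.5559 -0.1707 -0.0269] [ 3.141e+00  2.000e-03 -3.230e-01] F [-3.9  1.9  1.9] g 0.0484
```

Run:
```python
from h import *
u=-.02592; z=-.0266
for i in range(6):
    f=F(6); fu=-f[:2]@ex; e=m.state()['position'][:2]-J; print(round(u,5),(e@ex).round(5),'Fu',round(fu,2),'Fv',round(f[:2]@ey,2),'Fz',round(f[2],2))
    if abs(fu-10)<.7: break
    u+=np.clip((10-fu)/6000,-.001,.001); m.servo_line(jp(u,0,z),[np.pi,0,YJ],vel=.01)
rep('end')
r,d,c=snap('wrist'); P=cloud(d,c); D=P[...,:2]-J; U=D@ex; V=D@ey
a=abs(V)<.008; k=a&(abs(P[...,2]-.028)<.003)&(d>0)&(U>-.03)&(U<.12); print('spacer u range',np.percentile(U[k],[.5,99.5]))
k=(abs(abs(V)-.026)<.006)&(abs(P[...,2]-.022)<.003)&(d>0)&(U>-.03); print('block face u',np.percentile(U[k],[.3]), 'L/R',[np.percentile(U[k&(sg*V>0)],.5) for sg in(1,-1)])
k=(abs(V)<.022)&(abs(P[...,2]-.018)<.003)&(d>0)&(U<-.01)&(U>-.07); print('tile u',np.percentile(U[k],[.5,99.5]))
k=(abs(P[...,2]-.018)<.0025)&(d>0)&(U<-.015)&(U>-.05)&(abs(V)<.03);print('tile v',np.percentile(V[k],[.5,99.5]))
save('w7.png',cv2.resize(r[230:420,200:440],None,fx=3,fy=3))
r,d,c=snap('top'); save('t7.png',cv2.resize(r[130:310,190:420],None,fx=3,fy=3))
```

```text
-0.02592 -0.02681 Fu 5.44 Fv 0.68 Fz 2.07
-0.02516 -0.02684 Fu 7.11 Fv 0.16 Fz 1.38
-0.02468 -0.02682 Fu 8.63 Fv 0.29 Fz 2.54
-0.02445 -0.02684 Fu 9.13 Fv 0.59 Fz 2.96
-0.0243 -0.02687 Fu 9.38 Fv 0.67 Fz 3.33
end 32.45 [ 0.5558 -0.1707 -0.0271] [ 3.141  0.004 -0.322] F [-9.2  3.1  3.7] g 0.0485
spacer u range [-0.00094595  0.09047342]
block face u [-0.02516862] L/R [np.float64(-0.022640461819122448), np.float64(-0.021658755512267484)]
tile u [-0.05095251 -0.01017048]
tile v [-0.02734854  0.02730781]
```

View pics/w7.png

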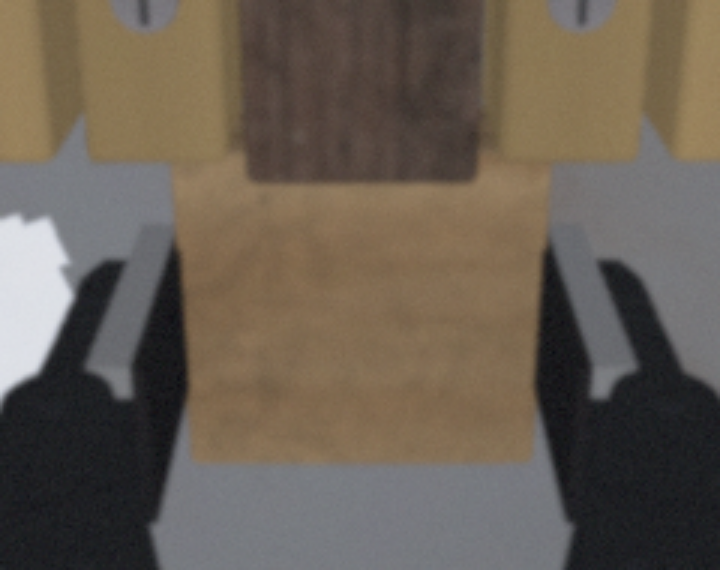

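The close-up shows the tile against both prongs (row ~155), centred on the slot. The spacer's rear edge (row 182) is level with the face after allowing for 6 mm of parallax. One numeric check of the face plane, trim to 10 N, then a top-view check of the rest.

Run:
```python
from h import *
u=-.0243; z=-.0266
for i in range(3):
    u+=np.clip((10-(-F(6)[:2]@ex))/3000,-.0004,.0004); m.servo_line(jp(u,0,z),[np.pi,0,YJ],vel=.01)
m.sleep(.5); f=F(10); print('Fu',-f[:2]@ex,'Fv',f[:2]@ey,'Fz',f[2]); rep('')
r,d,c=snap('wrist'); P=cloud(d,c); D=P[...,:2]-J; U=D@ex; V=D@ey
def edge(lo,hi,z):
    k=(V>lo)&(V<hi)&(abs(P[...,2]-z)<.0015)&(d>0)&(U>-.012)&(U<.05); return round(np.percentile(U[k],.5)*1000,2)
print('face outer L,R',edge(.04,.06,.022),edge(-.06,-.04,.022),'inner',edge(.019,.023,.022),edge(-.023,-.019,.022),'spacer rear',edge(-.011,.011,.028))
k=(abs(V)<.012)&(abs(P[...,2]-.018)<.0015)&(d>0)&(U<-.03)&(U>-.07); print('tile back u',np.percentile(U[k],.5)*1000)
for sg in(1,-1):
    k=(sg*V>.010)&(abs(P[...,2]-.018)<.0012)&(d>0)&(U<-.037)&(U>-.05)&(abs(V)<.03); print('tile side v',sg,np.percentile(sg*V[k],99)*1000)
```

```text
Fu 10.008949148334583 Fv 0.8019223139868259 Fz 3.5873017810604173
 34.73 [ 0.5558 -0.1707 -0.0271] [ 3.141  0.005 -0.323] F [-9.2  4.   3.6] g 0.0485
face outer L,R -0.96 -1.09 inner -1.22 -1.26 spacer rear -1.31
tile back u -51.151824099228556
tile side v 1 25.022341969497536
tile side v -1 24.408163399885197
```

Run:
```python
from h import *
f=F(5); print('Fu',-f[:2]@ex); m.close_job()
```

```text
Fu 10.173072974556078
the job is handed in; nothing more can be done
```

The spacer is in the wide slot, which is the middle block. The tile is held flush over its mouth with a push of about 10 N. I handed the job in at about 35 s on the robot's clock.

**What I did:** I gripped the spacer by one end and turned it in line with the slot, sliding it along the bench. I pushed it most of the way in with the gripper, and the tile took it the last few millimetres.

**Last checks:**
- **Push:** 10.2 N along the slot, with 0.8 N sideways and 3.6 N upward on the tool.
- **Tile:** its front face (taken from its back edge plus 50 mm) is at -1.15 mm in my jig frame and the block face at -1.0 to -1.25 mm. It is centred to within about 0.3 mm.
- **Spacer:** its rear end is at -1.3 mm. That is level with the block face within measuring noise, so it sits right behind the tile.

**What failed or disagreed:**
- **First grasp:** it closed on nothing, because the fingertips sit 30 mm above the reported TCP. I confirmed this by touching the bench and allowed for it afterwards. Nothing moved.
- **First slide:** it stopped at once because the fingertips were dragging on the bench, so I raised the gripper slightly and repeated it.
- **Jig fit:** my original fit of the face was about 1 mm off from the close view; actual contact settled it.
- **Not checked:** the picture limit stopped a final look from the top camera. I did not re-check the tape measure and spring clamp, though the arm never went near them.

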